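# Tuck a flashing under the lapped shingle and hold it down

## Robot

A 7-joint arm with a two-finger parallel gripper is mounted at the origin on a cart in front of the work surface, level with it; the furniture and walls round the work are solid. World frame = base frame: x ahead of the robot, y to its left, z up, the work surface at z = 0. Lengths are in m, angles in degrees, forces in N, time in s.
With the tool pointing down it reaches from about 0.425 to 0.875 m from the base axis. Payload 4.7 kg.
Tool frame: the origin (TCP) lies between the finger pads; the fingertips stand 17 mm ahead of it and the grasp point (between the pads) lies 2 mm behind it; z points along the fingers, y is the line along which they close (so a half turn about z gives the same grasp; the last joint's range is limited). The gripper opens to 87 mm and grips with 3 to 60 N. Pads are 19 mm wide; open, the fingers measure 117 mm over their backs; the gripper's body (75 mm by 190 mm) begins 51 mm behind the grasp point.
Start: joints at [-75.51, 18.392, -4.016, 83.108, 1.295, 78.541, -3.26], TCP at [0.154, 0.632, 0.24] pointing down, gripper open.
Joint ranges: [-163.93, 163.93], [-17.29, 119.83], [-79.2, 71.16], [3.27, 140.29], [-89.18, 269.18], [5.43, 117.66], [-154.24, 154.24]. Speed limits (degrees/s): [147.25, 147.25, 180, 180, 180, 180, 180].

## Interface

Orientations are given as [roll, pitch, yaw] about the fixed x, y, z axes, in that order (R = Rz(yaw) Ry(pitch) Rx(roll)).
In Python, from cell import env, cams gives the robot as it stands.
- The arm moves only by the shell command python3 -m pendant 'ROWS' [FORCE]. ROWS is JSON, a list of rows, each an object of numbers: "tx", "ty", "tz": the shift along the tool's x, y, z each as a share of 0.05 m, from -1 to 1; "spin": the turn about the tool's z as a share of 4 degrees, from -1 to 1; "claw": the closure, from 0 (fully open) to 1 (shut). A call has 1 to 10 rows; each row shifts and turns the commanded pose from where the row before left it, along the tool's axes as they then stand; what a row does not reach is not made up. A row lasts 1/8 s, in which the tool goes at most 62.5 mm and 10.7 degrees, less where a joint would pass 70% of its speed; a pose out of reach is approached as far as the arm can. A call with a number of a shift or a turn outside -1 to 1 is refused whole. A call with a gripper value outside its range is refused whole. The fingers move at their own pace and stop on an object; FORCE is the grip in N (left out, the last holds). Time passes only in rows, so rows that do not move let the fingers close. It gives the time, the measured TCP pose, the force, the opening and the grip force at its end, in the units of the state.
- env.get_obs(): the state, without advancing time (a new reading comes with each control period).
- cams.read_camera(name): name is "side" or "top"; returns the picture (400x640x3 uint8, red, green, blue); there is no depth.
- cams.camera_info(name): a dict with "fx", "fy", "cx", "cy" (pixels), "rvec" (rotation vector, rad) and "tvec" (3), from world to camera coordinates, as OpenCV has them. Camera axes: x right, y down, z forward; pixel columns grow to the right and rows downward; lengths in m; the calibration is good to about 2 mm. A picture is of the moment at which its call begins. camera_info takes no time and is no camera call.
- env.sign_off(): hands the job in; it is judged then, once.
The state is a dict: "time_s": time; "qpos": joint angles; "joint_velocities": joint speeds; "effort": joint torques, N m; "tool_pos": TCP position; "tool_rot": TCP orientation; "force": force on the tool from outside, world axes, zero at the start; "wrist_torque": the same for the moment, N m; "grip_width": finger opening in m; "grasp_force": force on a finger pad.
Only numpy, scipy, OpenCV 4.12 (cv2) and the standard library are available. Lean on these libraries where they do the work, as an engineer would, in place of code of your own. Each camera call takes 0.05 s, during which the arm holds its last target. There are 200 camera calls.

## Task

On the bench stands a small sloped roof sample with one terracotta shingle strip lapped over its upper half. Pick the aluminium flashing off the bench by its raised seam, lay it flat on the bare plywood just below the shingle, scribed-line side uphill, square to the shingle's lower edge and centred on it, then slide it up the slope under the shingle until about 30 mm is tucked in (the scribed line meets the shingle's edge), without lifting the shingle and without disturbing the other things on the bench. Finish while holding it there, pressing it flat onto the board with about 15 N and not letting go: the fastener comes later.

Things in the scene. Friction and masses are not known exactly. Their poses are not given: they have to be found in the camera images.
- deck: Fixed plywood roof deck, 290 mm up the slope, 230 mm wide, pitched 0.25 rad. Origin on its top surface, below the middle of the shingle's lower edge, 70 mm above the bench; x up the slope (away from the robot), y along the shingle's edge, z square out of the deck. Bare from x = -150 mm to 0, shingle over x = 0 to 120; under it packers beyond y = +-100 mm from x = 54, a batten from x = 104.
- shingle (a joint): Lift of the terracotta shingle strip (120 mm up the slope, 224 mm wide, 6 mm thick, 0.3 kg) about its nailed upper edge, rad: 0 at rest, grows as the lower edge is lifted; only its weight (1.5 N at the edge) holds it down. At rest it is parallel to the deck, underside 10 mm clear of it: an open 10 mm slot along its lower edge.
- shingle_lip (a point): Middle of the shingle's lower edge, at its underside: 10 mm out from the deck's surface.
- flashing: Loose aluminium flashing, about 0.15 kg: flat flange 3 mm thick, x from -51 to +55 mm (last 10 mm 2 mm thick), 160 mm along y. Origin on the underside. A box seam 12 mm thick (x -36 to -24 mm), 150 mm along y, stands to 38 mm above the underside: grip it across its thickness. +x points to the edge to tuck; a dark line crosses the top 30 mm from that edge. Starts flat on the bench, seam up.
- flashing_edge (a point): Middle of the flashing's tuck edge, on its underside: 55 mm along the flashing's +x from its origin.
- flashing_seam (a point): Middle of the top of the flashing's seam, 38 mm above its underside, 85 mm back from the tuck edge.
- wax_tin: Round cream tin, 75 mm across, 29 mm high, bystander; origin at the centre of its underside.
- sanding_block: Brown sanding block, 72x111x29 mm, bystander; origin at the centre of its underside.
- flat_tin: Small black flat tin, 58x88x30 mm, bystander; origin at the centre of its underside.

How it is judged (in metres and radians):
On the way, in this order (a step that is already met when the one before it is completed fails the run):
1. The flashing lies flat, square and centred on the bare deck, its tuck edge below the shingle's lower edge (not yet under it) (angle between the z axis of flashing and the z axis of deck, either way round below 0.06 rad and angle between the x axis of flashing and the x axis of deck, either way round below 0.1 rad and z of flashing_edge in the frame of deck between -0.004 and 0.005 m and y of flashing_edge in the frame of deck between -0.025 and 0.025 m and x of flashing_edge in the frame of deck between -0.09 and -0.002 m and contact force between flashing and deck above 0.3 N), for 0.2 s.
2. The flashing's edge is tucked under the shingle by 20 to 42 mm, flat, square and centred (angle between the z axis of flashing and the z axis of deck, either way round below 0.06 rad and angle between the x axis of flashing and the x axis of deck, either way round below 0.1 rad and z of flashing_edge in the frame of deck between -0.004 and 0.005 m and y of flashing_edge in the frame of deck between -0.025 and 0.025 m and x of flashing_edge in the frame of deck between 0.02 and 0.042 m), for 0.2 s.
At the end, for the whole second after the job is handed in: Flashing flat on the deck (0.06 rad, edge within 5 mm of it), square (0.10 rad) and centred (25 mm), 20 to 42 mm of it under the shingle; the fingers still hold it and press it on the deck with 5 to 40 N; it is still and the shingle lies down (lift under 0.03 rad) (all of step 2 and contact force between flashing and deck between 5 and 40 N and contact force between the fingers and flashing above 2 N and value of joint shingle below 0.03 rad and linear speed of flashing below 0.02 m/s); the arm keeps its last pose, push and grip.
It fails at once if The shingle is lifted: by more than 0.06 rad (7 mm at its lower edge) (value of joint shingle above 0.06 rad).
It fails at once if The wax tin is moved by more than 25 mm (distance of wax_tin from where it was at the start of the episode above 0.025 m).
It fails at once if The sanding block is moved by more than 25 mm (distance of sanding_block from where it was at the start of the episode above 0.025 m).
It fails at once if The flat tin is moved by more than 25 mm (distance of flat_tin from where it was at the start of the episode above 0.025 m).
It also fails if it takes over 48 s, if anything falls off the work surface, if the arm or the gripper's body presses on something with over 40 N, if the wrist force passes 120 N, or if a joint passes its speed limit or range.

## Working session

There is one attempt and no reset: what is moved stays moved. The work goes in short steps, Python scripts to look and compute and a shell command to move; the robot and the scene stay as the last step left them, time stands still between calls to the robot, and variables do not carry over. Pictures are saved under pics/ and viewed, at most 10 in all, crops included, and the job is handed in when it is done.

```bash
mkdir -p pics; ls
python3 - <<'E'
from cell import env,cams
import cv2
for n in("top","side"):
    im=cams.read_camera(n); cv2.imwrite(f"pics/{n}0.png",im[:,:,::-1]); print(n,cams.camera_info(n))
print(env.get_obs())
E
```

```text
pics
top {'fx': 361.33055734039596, 'fy': 361.33055734039596, 'cx': 323.8999939864454, 'cy': 194.77314965515112, 'rvec': array([ 2.16884061, -2.17347112,  0.17769529]), 'tvec': array([-0.36910411,  0.5977387 ,  0.84701371])}
side {'fx': 404.2311450340381, 'fy': 404.2311450340381, 'cx': 318.28741954356735, 'cy': 202.015196355443, 'rvec': array([ 2.01025941, -0.24462135,  0.16664659]), 'tvec': array([-6.62712897e-01, -5.00055595e-04,  1.11765887e+00])}
{'time_s': 0.1, 'qpos': array([-75.50992392,  18.43345851,  -4.01723047,  83.16803922,
         1.29700021,  78.54186207,  -3.25896631]), 'joint_velocities': array([ 0.08179903, -0.08189416,  0.0446712 , -0.1173329 ,  0.015772  ,
       -0.08017375, -0.02481856]), 'effort': array([-2.34248164e-04, -4.92571557e+01, -4.05881759e-01, -3.13400066e+01,
       -6.42717490e-02,  3.94950632e-02,  6.27914915e-05]), 'tool_pos': array([0.15367755, 0.63108526, 0.23858535]), 'tool_rot': array([-1.79901993e+02,  6.96199484e-03,  1.66322572e+02]), 'force': array([-0.30098294, -0.32617379, -0.41815241]), 'wrist_torque': array([ 0.00868853, -0.00165801, -0.01164269]), 'grasp_force': 0.0, 'grip_width': 0.08693958514051861}
```

View pics/top0.png

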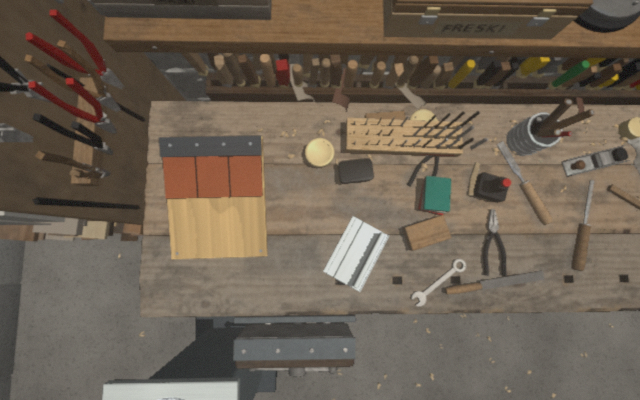

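View pics/side0.png

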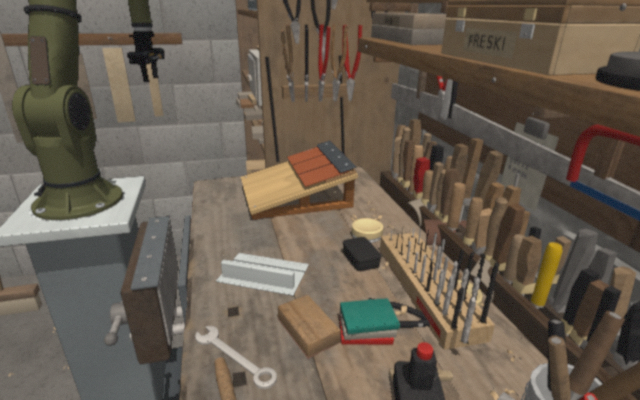

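Top view: the deck is at upper left (165–267, 135–260) with the shingle's lower edge near row 197. The flashing is at (324–388, 217–290), yawed. The round tin is at (320,152), the flat tin at (355,171) and the block at (427,232). Next I measure and zoom in to find the scribed line.

```bash
cat > h.py <<'E'
from cell import env,cams
import cv2,numpy as np
def ray(n,p):
    c=cams.camera_info(n);R=cv2.Rodrigues(c["rvec"])[0];o=-R.T@c["tvec"]
    d=R.T@np.array([(p[0]-c["cx"])/c["fx"],(p[1]-c["cy"])/c["fy"],1]);return o,d
def onz(n,p,z):
    o,d=ray(n,p);return o+d*(z-o[2])/d[2]
def proj(n,X):
    c=cams.camera_info(n);return cv2.projectPoints(np.array(X,float).reshape(-1,3),c["rvec"],c["tvec"],np.array([[c["fx"],0,c["cx"]],[0,c["fy"],c["cy"]],[0,0,1]]),None)[0].reshape(-1,2)
E
python3 - <<'E'
from h import *
t=cv2.imread("pics/top0.png");s=cv2.imread("pics/side0.png")
a=cv2.resize(t[205:300,315:400],None,fx=5,fy=5,interpolation=cv2.INTER_CUBIC)
b=cv2.resize(s[245:300,210:315],None,fx=3.5,fy=3.5,interpolation=cv2.INTER_CUBIC)
c=np.zeros((475,800,3),np.uint8);c[:a.shape[0],:a.shape[1]]=a;c[:b.shape[0],430:430+b.shape[1]]=b
cv2.imwrite("pics/z1.png",c)
hsv=cv2.cvtColor(t,cv2.COLOR_BGR2HSV)
# flashing: grey, bright
m=((hsv[...,1]<45)&(hsv[...,2]>130)).astype(np.uint8)
m[:205]=0;m[300:]=0;m[:,:315]=0;m[:,400:]=0
m=cv2.morphologyEx(m,cv2.MORPH_CLOSE,np.ones((5,5)))
k=max(cv2.findContours(m,0,1)[0],key=cv2.contourArea)
bx=cv2.boxPoints(cv2.minAreaRect(k));print("flash",bx.round(1).tolist(),[onz("top",p,0.003)[:2].round(4).tolist() for p in bx])
# shingle
m=((hsv[...,0]<10)|(hsv[...,0]>172))&(hsv[...,1]>120)
m=m.astype(np.uint8);m[:140]=0;m[215:]=0;m[:,:150]=0;m[:,275:]=0
m=cv2.morphologyEx(m,cv2.MORPH_CLOSE,np.ones((5,5)))
k=max(cv2.findContours(m,0,1)[0],key=cv2.contourArea)
bx=cv2.boxPoints(cv2.minAreaRect(k));print("shingle",bx.round(1).tolist(),[onz("top",p,0.086)[:2].round(4).tolist() for p in bx])
for nm,p in(("deckBL",(171,259)),("deckBR",(267,256))):print(nm,onz("top",p,.07-.15*np.sin(.25)))
for nm,p,z in(("wax",(320,152),.029),("flat",(355,171),.03),("block",(427,232),.029)):print(nm,onz("top",p,z))
E
```

```text
flash [[315.0, 215.0], [399.0, 215.0], [399.0, 299.0], [315.0, 299.0]] [[0.5501, -0.3488], [0.5497, -0.5659], [0.3386, -0.5593], [0.3406, -0.3485]]
shingle [[162.8000030517578, 157.0], [260.3999938964844, 154.8000030517578], [261.20001220703125, 195.1999969482422], [163.6999969482422, 197.39999389648438]] [[0.681, 0.0093], [0.6872, -0.2185], [0.5905, -0.2223], [0.5854, 0.0023]]
deckBL [ 0.44233506 -0.00129169  0.03288941]
deckBR [ 0.44814908 -0.23150056  0.03288941]
wax [ 0.70901416 -0.36146731  0.029     ]
flat [ 0.65975041 -0.45019074  0.03      ]
block [ 0.50502453 -0.62890665  0.029     ]
```

View pics/z1.png

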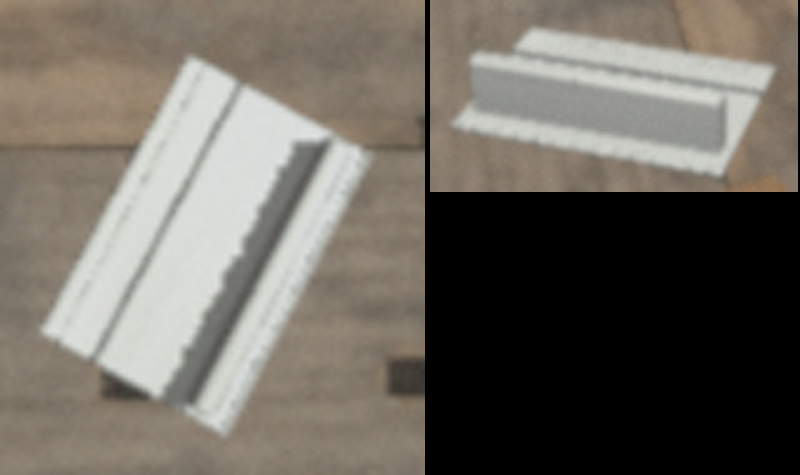

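The scribed line is on the left (+y) side of the flashing. Its corners in the top image are: tuck edge (353,216) and (323.4,271), back edge (389.4,235.4) and (360.2,292).

Run:
```python
from h import *
C=[onz("top",p,.003)[:2] for p in((353,216.2),(323.4,271),(360.2,292),(389.4,235.4))]
print(np.round(C,4).tolist())
f=(C[0]+C[1])/2;b=(C[2]+C[3])/2;u=C[1]-C[0];v=f-b
print("front",f,"back",b,"L",np.linalg.norm(v),"W",np.linalg.norm(u))
y1=np.degrees(np.arctan2(v[1],v[0]));y2=np.degrees(np.arctan2(u[1],u[0]))
print(y1,y2)
for p in((353,216.2),):pass
# side view corners
S=[onz("side",p,.003)[:2] for p in((210+345/3.5,245+65/3.5),(210+107/3.5,245+28/3.5),(210+23/3.5,245+125/3.5),(210+293/3.5,245+176/3.5))]
print("side",np.round(S,4).tolist())
e=v/np.linalg.norm(v);print("seam centre",(f+b)/2+ -32e-3*e+ 0*e, f-.085*e)
print("bench L",onz("top",(145,240),0),onz("top",(150,102),0),"panel?",onz("side",(247,180),0),onz("side",(193,180),0))
```

```text
[[0.5468, -0.4465], [0.4089, -0.3698], [0.3566, -0.4618], [0.4973, -0.5395]]
front [ 0.47785554 -0.40814624] back [ 0.42696177 -0.50066263] L 0.10559098898988396 W 0.15779209992132875
61.18456520527483 150.88305298999745
side [[0.5504, -0.4425], [0.4141, -0.3682], [0.3604, -0.4579], [0.4998, -0.5375]]
seam centre [ 0.43698498 -0.48244209] [ 0.43688641 -0.48262128]
bench L [0.48825041 0.07776716 0.        ] [0.84933255 0.08575282 0.        ] panel? [0.46629762 0.05333393 0.        ] [0.30224893 0.09097426 0.        ]
```

```bash
python3 -m pendant '[{"ty":-0.85},{"ty":-0.85},{"ty":-0.85},{"ty":-0.85},{"ty":-0.85},{"tx":-0.96,"ty":-0.22},{"tx":-0.96,"ty":-0.22},{"tx":-0.96,"ty":-0.22},{"tx":-0.96,"ty":-0.22}]'
```

```text
invalid input at $[0]: expected keys tx, ty, tz, spin, claw
```

```bash
python3 -m pendant '[{"tx":0,"ty":-0.85,"tz":0,"spin":0,"claw":0},{"tx":0,"ty":-0.85,"tz":0,"spin":0,"claw":0},{"tx":0,"ty":-0.85,"tz":0,"spin":0,"claw":0},{"tx":0,"ty":-0.85,"tz":0,"spin":0,"claw":0},{"tx":0,"ty":-0.85,"tz":0,"spin":0,"claw":0},{"tx":-0.96,"ty":-0.22,"tz":0,"spin":0,"claw":0},{"tx":-0.96,"ty":-0.22,"tz":0,"spin":0,"claw":0},{"tx":-0.96,"ty":-0.22,"tz":0,"spin":0,"claw":0},{"tx":-0.96,"ty":-0.22,"tz":0,"spin":0,"claw":0}]'
```

```text
time_s: 1.23
tool_pos: [0.2808, 0.3359, 0.2394]
tool_rot: [180.0, -0.0, 166.3]
force: [0.4, 1.0, 0.8]
grip_width: 0.087
grasp_force: 0.0
```

```bash
python3 -m pendant '[{"tx":-0.98,"ty":-0.79,"tz":0,"spin":0,"claw":0},{"tx":-0.98,"ty":-0.79,"tz":0,"spin":0,"claw":0},{"tx":-0.98,"ty":-0.79,"tz":0,"spin":0,"claw":0},{"tx":-0.42,"ty":-0.85,"tz":0,"spin":0,"claw":0},{"tx":-0.42,"ty":-0.85,"tz":0,"spin":0,"claw":0},{"tx":-0.42,"ty":-0.85,"tz":0,"spin":0,"claw":0},{"tx":-0.42,"ty":-0.85,"tz":0,"spin":0,"claw":0}]'
```

```text
time_s: 2.1
tool_pos: [0.435, 0.0014, 0.2393]
tool_rot: [180.0, -0.0, 166.3]
force: [1.3, -0.7, 0.0]
grip_width: 0.0871
grasp_force: 0.0
```

```bash
python3 -m pendant '[{"tx":-0.235,"ty":-0.935,"tz":0,"spin":0,"claw":0},{"tx":-0.235,"ty":-0.935,"tz":0,"spin":0,"claw":0},{"tx":-0.235,"ty":-0.935,"tz":0,"spin":0,"claw":0},{"tx":-0.235,"ty":-0.935,"tz":0,"spin":0,"claw":0},{"tx":-0.235,"ty":-0.935,"tz":0,"spin":0,"claw":0},{"tx":-0.235,"ty":-0.935,"tz":0,"spin":0,"claw":0},{"tx":-0.235,"ty":-0.935,"tz":0,"spin":0,"claw":0},{"tx":-0.235,"ty":-0.935,"tz":0,"spin":0,"claw":0},{"tx":-0.235,"ty":-0.935,"tz":0,"spin":0,"claw":0},{"tx":-0.235,"ty":-0.935,"tz":0,"spin":0,"claw":0}]' && python3 -m pendant '[{"tx":0,"ty":0,"tz":0.7,"spin":0.95,"claw":0},{"tx":0,"ty":0,"tz":0.7,"spin":0.95,"claw":0},{"tx":0,"ty":0,"tz":0.7,"spin":0.95,"claw":0},{"tx":0,"ty":0,"tz":0.7,"spin":0.95,"claw":0},{"tx":0,"ty":0,"tz":0,"spin":0,"claw":0}]'
```

```text
time_s: 3.35
tool_pos: [0.4389, -0.4801, 0.2385]
tool_rot: [180.0, -0.1, 166.4]
force: [0.8, 0.3, 0.7]
grip_width: 0.0867
grasp_force: 0.0
time_s: 3.98
tool_pos: [0.4375, -0.4769, 0.0964]
tool_rot: [179.9, -0.3, 151.2]
force: [0.3, -0.0, -0.5]
grip_width: 0.0872
grasp_force: 0.0
```

```bash
python3 -m pendant '[{"tx":-0.05,"ty":-0.05,"tz":0.5,"spin":0,"claw":0},{"tx":0,"ty":0,"tz":0.5,"spin":0,"claw":0},{"tx":0,"ty":0,"tz":0.38,"spin":0,"claw":0.3},{"tx":0,"ty":0,"tz":0,"spin":0,"claw":0.5}]'
python3 - <<'E'
from h import *
o=env.get_obs();print(o["tool_pos"],o["grip_width"])
t=cams.read_camera("top")[:,:,::-1];s=cams.read_camera("side")[:,:,::-1]
a=cv2.resize(t[200:300,310:410],None,fx=4,fy=4,interpolation=cv2.INTER_CUBIC)
b=cv2.resize(s[200:300,200:320],None,fx=3.3,fy=3.3,interpolation=cv2.INTER_CUBIC)
c=np.zeros((400,800,3),np.uint8);c[:,:400]=a;c[:b.shape[0],400:400+b.shape[1]]=b
cv2.imwrite("pics/g1.png",c)
E
```

```text
time_s: 4.47
tool_pos: [0.4388, -0.4813, 0.0285]
tool_rot: [179.9, -0.2, 151.1]
force: [-0.6, 1.2, -0.5]
grip_width: 0.0743
grasp_force: 0.0
[ 0.43882914 -0.48125603  0.02850499] 0.07434179814555626
```

View pics/g1.png

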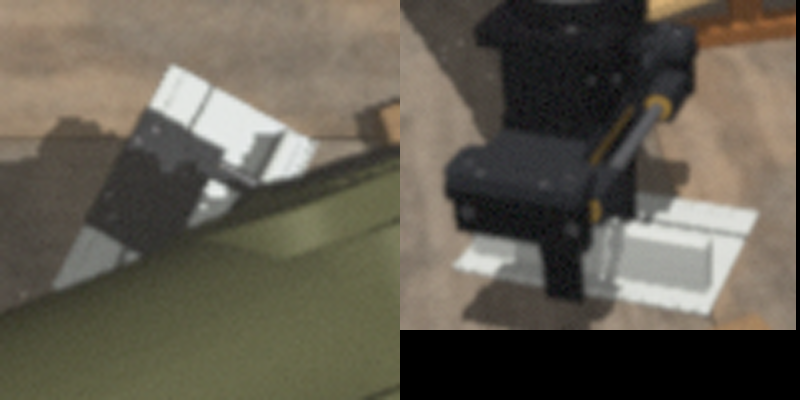

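The fingers straddle the seam near its middle, in the right panel at around (560–620, 260). Now closing.

```bash
python3 -m pendant '[{"tx":0,"ty":0,"tz":0,"spin":0,"claw":1},{"tx":0,"ty":0,"tz":0,"spin":0,"claw":1},{"tx":0,"ty":0,"tz":0,"spin":0,"claw":1},{"tx":0,"ty":0,"tz":0,"spin":0,"claw":1},{"tx":0,"ty":0,"tz":0,"spin":0,"claw":1},{"tx":0,"ty":0,"tz":0,"spin":0,"claw":1}]' 20
```

```text
time_s: 5.32
tool_pos: [0.4398, -0.4822, 0.0305]
tool_rot: [180.0, -0.0, 151.1]
force: [0.4, 0.6, 0.5]
grip_width: 0.0119
grasp_force: 20.0
```

```bash
python3 -m pendant '[{"tx":0,"ty":0,"tz":-0.5,"spin":0,"claw":1},{"tx":0,"ty":0,"tz":-0.95,"spin":0,"claw":1},{"tx":0,"ty":0,"tz":-0.95,"spin":0,"claw":1},{"tx":0,"ty":0,"tz":-0.95,"spin":0,"claw":1},{"tx":0,"ty":0,"tz":-0.45,"spin":0.9,"claw":1},{"tx":0,"ty":0,"tz":0,"spin":1,"claw":1},{"tx":0,"ty":0,"tz":0,"spin":1,"claw":1},{"tx":0,"ty":0,"tz":0,"spin":1,"claw":1},{"tx":0,"ty":0,"tz":0,"spin":1,"claw":1},{"tx":0,"ty":0,"tz":0,"spin":1,"claw":1}]' && python3 -m pendant '[{"tx":0,"ty":0,"tz":0,"spin":1,"claw":1},{"tx":0,"ty":0,"tz":0,"spin":1,"claw":1},{"tx":0,"ty":0,"tz":0,"spin":1,"claw":1},{"tx":0,"ty":0,"tz":0,"spin":1,"claw":1},{"tx":0,"ty":0,"tz":0,"spin":1,"claw":1},{"tx":0,"ty":0,"tz":0,"spin":1,"claw":1},{"tx":0,"ty":0,"tz":0,"spin":1,"claw":1},{"tx":0,"ty":0,"tz":0,"spin":1,"claw":1},{"tx":0,"ty":0,"tz":0,"spin":1,"claw":1},{"tx":0,"ty":0,"tz":0,"spin":0,"claw":1}]'
```

```text
time_s: 6.58
tool_pos: [0.4392, -0.4827, 0.222]
tool_rot: [180.0, 0.1, 127.3]
force: [0.5, 0.1, -2.0]
grip_width: 0.0117
grasp_force: 20.0
time_s: 7.82
tool_pos: [0.4393, -0.4826, 0.2218]
tool_rot: [180.0, 0.0, 91.5]
force: [0.5, -0.5, -2.6]
grip_width: 0.0117
grasp_force: 20.0
```

```bash
python3 -m pendant '[{"tx":0.924,"ty":0.121,"tz":0,"spin":0,"claw":1},{"tx":0.924,"ty":0.121,"tz":0,"spin":0,"claw":1},{"tx":0.924,"ty":0.121,"tz":0,"spin":0,"claw":1},{"tx":0.924,"ty":0.121,"tz":0,"spin":0,"claw":1},{"tx":0.924,"ty":0.121,"tz":0,"spin":0,"claw":1},{"tx":0.924,"ty":0.121,"tz":0,"spin":0,"claw":1},{"tx":0.924,"ty":0.121,"tz":0,"spin":0,"claw":1},{"tx":0.924,"ty":0.121,"tz":0,"spin":0,"claw":1},{"tx":0,"ty":0,"tz":0.9,"spin":0,"claw":1},{"tx":0,"ty":0,"tz":0.9,"spin":0,"claw":1}]' && python3 -m pendant '[{"tx":0,"ty":0,"tz":0,"spin":0,"claw":1}]'
python3 - <<'E'
from h import *
t=cams.read_camera("top")[:,:,::-1];s=cams.read_camera("side")[:,:,::-1]
a=cv2.resize(t[130:280,140:290],None,fx=2.66,fy=2.66,interpolation=cv2.INTER_CUBIC)
b=cv2.resize(s[100:240,225:375],None,fx=2.66,fy=2.66,interpolation=cv2.INTER_CUBIC)
c=np.zeros((400,800,3),np.uint8);c[:399,:399]=a[:399,:399];c[:b.shape[0],400:400+b.shape[1]]=b
cv2.imwrite("pics/g2.png",c)
E
```

```text
time_s: 9.07
tool_pos: [0.479, -0.1107, 0.1306]
tool_rot: [179.8, -0.2, 91.7]
force: [-0.3, 1.3, -2.6]
grip_width: 0.0117
grasp_force: 20.0
time_s: 9.2
tool_pos: [0.4752, -0.1121, 0.1284]
tool_rot: [-179.6, 0.1, 91.5]
force: [0.3, 0.5, -2.0]
grip_width: 0.0118
grasp_force: 20.0
```

View pics/g2.png

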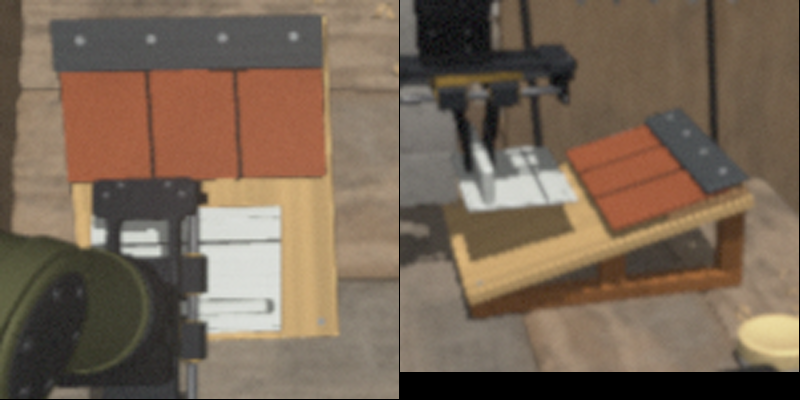

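The flashing is level over the bare deck. Its tuck edge, (95–280, 207) in the left crop, is parallel to the shingle edge and below it. It's roughly centred: the left end shows at about 92 and the right end at 281, against a shingle spanning 68–325. Lowering now.

```bash
python3 -m pendant '[{"tx":0,"ty":0,"tz":0.3,"spin":0,"claw":1},{"tx":0,"ty":0,"tz":0.3,"spin":0,"claw":1},{"tx":0,"ty":0,"tz":0,"spin":0,"claw":1},{"tx":0,"ty":0,"tz":0,"spin":0,"claw":1}]' 6 && python3 -m pendant '[{"tx":0,"ty":0,"tz":0.1,"spin":0,"claw":1},{"tx":0,"ty":0,"tz":0.1,"spin":0,"claw":1}, {"tx":0,"ty":-0.02,"tz":0.08,"spin":0,"claw":1}]' 3
```

```text
time_s: 9.8
tool_pos: [0.4795, -0.112, 0.1023]
tool_rot: [179.8, -0.0, 91.5]
force: [-0.7, 0.1, -1.9]
grip_width: 0.0123
grasp_force: 6.0
time_s: 10.18
tool_pos: [0.4773, -0.1116, 0.0863]
tool_rot: [180.0, -0.0, 91.5]
force: [-0.8, 0.1, -0.8]
grip_width: 0.0137
grasp_force: 3.2
```

```bash
python3 -m pendant '[{"tx":0,"ty":-0.02,"tz":0.08,"spin":0,"claw":1},{"tx":0,"ty":-0.02,"tz":0.08,"spin":0,"claw":1},{"tx":0,"ty":0,"tz":0,"spin":0,"claw":1}]' 3; python3 -m pendant '[{"tx":0,"ty":-0.02,"tz":0.08,"spin":0,"claw":1},{"tx":0,"ty":0,"tz":0,"spin":0,"claw":1}]' 3;  python3 - <<'E'
from h import *
t=cams.read_camera("top")[:,:,::-1];s=cams.read_camera("side")[:,:,::-1]
a=cv2.resize(t[130:280,140:290],None,fx=2.66,fy=2.66,interpolation=cv2.INTER_CUBIC)
b=cv2.resize(s[140:220,230:330],None,fx=4,fy=4,interpolation=cv2.INTER_CUBIC)
c=np.zeros((400,800,3),np.uint8);c[:399,:399]=a[:399,:399];c[:b.shape[0],400:400+b.shape[1]]=b
cv2.imwrite("pics/g3.png",c)
E
```

```text
time_s: 10.55
tool_pos: [0.475, -0.1118, 0.0783]
tool_rot: [-180.0, 0.0, 91.5]
force: [-0.4, -0.2, -0.4]
grip_width: 0.0158
grasp_force: 3.2
time_s: 10.8
tool_pos: [0.4741, -0.1118, 0.0744]
tool_rot: [-180.0, -0.0, 91.5]
force: [0.6, -0.5, -0.6]
grip_width: 0.0167
grasp_force: 3.3
```

View pics/g3.png

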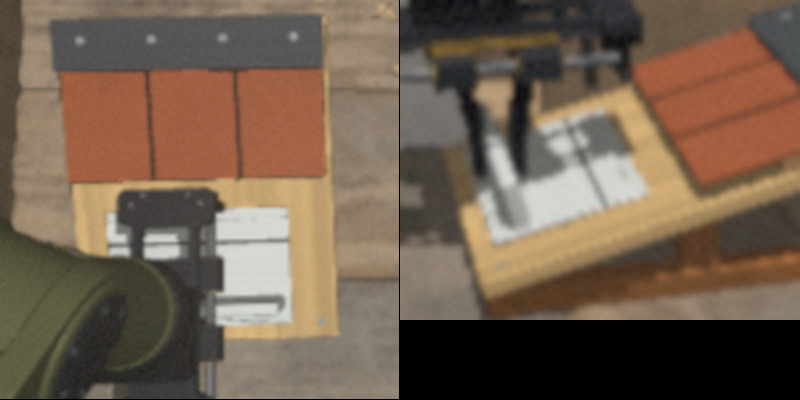

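The flashing now lies nearly flat on the bare ply. Its tuck edge is at row ~208 in the left crop against ~180 for the shingle edge, and it's centred (107–290 against the shingle's 70–325). Next I press gently until the fingertips bear on it.

```bash
for i in 1; do python3 -m pendant '[{"tx":0,"ty":-0.01,"tz":0.05,"spin":0,"claw":1},{"tx":0,"ty":0,"tz":0,"spin":0,"claw":1}]' 3; python3 -m pendant '[{"tx":0,"ty":0,"tz":0.04,"spin":0,"claw":1},{"tx":0,"ty":0,"tz":0,"spin":0,"claw":1}]' 3; python3 -m pendant '[{"tx":0,"ty":0,"tz":0.04,"spin":0,"claw":1},{"tx":0,"ty":0,"tz":0,"spin":0,"claw":1}]' 3; done
```

```text
time_s: 11.15
tool_pos: [0.4741, -0.1118, 0.0723]
tool_rot: [180.0, 0.0, 91.5]
force: [0.1, 0.6, 0.8]
grip_width: 0.0174
grasp_force: 3.2
time_s: 11.4
tool_pos: [0.4744, -0.1119, 0.0704]
tool_rot: [179.9, 0.0, 91.5]
force: [-0.2, -0.4, 3.2]
grip_width: 0.0178
grasp_force: 3.3
time_s: 11.65
tool_pos: [0.4748, -0.1119, 0.0684]
tool_rot: [179.9, 0.0, 91.5]
force: [2.3, 0.1, 2.9]
grip_width: 0.018
grasp_force: 3.3
```

```bash
cat >> h.py <<'E'
def deckxy(p,h,o=(0.592,-0.109,0.07),yaw=1.4,n="top"):
    from scipy.spatial.transform import Rotation as Ro
    R=Ro.from_euler("zy",[np.radians(yaw),-.25]).as_matrix()
    c,d=ray(n,p);c=R.T@(c-np.array(o));d=R.T@d
    return (c+d*(h-c[2])/d[2])[:2]
def prof(im,cols,r0,r1):  # sub-pixel rows of strong vertical gradients
    g=cv2.cvtColor(im,cv2.COLOR_BGR2GRAY).astype(float)[r0:r1,cols[0]:cols[1]].mean(1)
    return g.round(0).astype(int).tolist()
E
python3 - <<'E'
from h import *
t=cams.read_camera("top")[:,:,::-1].copy();cv2.imwrite("pics/t4.png",t)
hsv=cv2.cvtColor(t,cv2.COLOR_BGR2HSV)
sat=hsv[190:260,228:246,1].astype(float).mean(1).round().astype(int);print(list(enumerate(sat.tolist(),190)))
print(prof(t,(228,246),190,260))
for p,h in(((237,197),.016),((237,208.5),.003),((237,220.6),.003),((180,209),.003)):print(p,deckxy(p,h).round(4))
E
```

```text
[(190, 142), (191, 143), (192, 142), (193, 142), (194, 142), (195, 141), (196, 126), (197, 108), (198, 106), (199, 107), (200, 106), (201, 106), (202, 106), (203, 106), (204, 106), (205, 106), (206, 105), (207, 89), (208, 25), (209, 9), (210, 9), (211, 9), (212, 8), (213, 8), (214, 9), (215, 8), (216, 9), (217, 8), (218, 9), (219, 10), (220, 10), (221, 9), (222, 10), (223, 9), (224, 8), (225, 8), (226, 7), (227, 8), (228, 8), (229, 8), (230, 8), (231, 9), (232, 9), (233, 9), (234, 8), (235, 8), (236, 8), (237, 7), (238, 8), (239, 9), (240, 9), (241, 9), (242, 11), (243, 11), (244, 10), (245, 9), (246, 9), (247, 10), (248, 9), (249, 8), (250, 10), (251, 37), (252, 87), (253, 105), (254, 106), (255, 105), (256, 104), (257, 79), (258, 52), (259, 47)]
[111, 110, 111, 112, 111, 110, 109, 147, 167, 170, 170, 169, 169, 168, 169, 168, 169, 172, 202, 213, 211, 209, 209, 211, 212, 213, 213, 212, 211, 197, 144, 177, 207, 213, 213, 213, 213, 212, 212, 212, 212, 212, 211, 212, 213, 212, 212, 214, 213, 211, 190, 141, 114, 121, 170, 203, 208, 206, 191, 197, 193, 184, 179, 179, 179, 180, 179, 151, 138, 136]
(237, 197) [-0.003  -0.0569]
(237, 208.5) [-0.0322 -0.0528]
(237, 220.6) [-0.0614 -0.0514]
(180, 209) [-0.0299  0.0811]
```

The tuck edge is at deck x ≈ −31 mm and the shingle lip measures −2.5 mm in my frame, so the slide is about 58 mm. I'll do it in two halves.

```bash
python3 -m pendant '[{"tx":0,"ty":0.07,"tz":-0.018,"spin":0,"claw":1},{"tx":0,"ty":0.142,"tz":-0.036,"spin":0,"claw":1},{"tx":0,"ty":0.142,"tz":-0.036,"spin":0,"claw":1},{"tx":0,"ty":0.142,"tz":-0.036,"spin":0,"claw":1},{"tx":0,"ty":0.07,"tz":-0.018,"spin":0,"claw":1},{"tx":0,"ty":0,"tz":0,"spin":0,"claw":1}]' 4
python3 - <<'E'
from h import *
t=cams.read_camera("top")[:,:,::-1].copy()
s=cams.read_camera("side")[:,:,::-1]
print(prof(t,(228,246),190,260))
a=cv2.resize(t[130:280,140:290],None,fx=2.66,fy=2.66,interpolation=cv2.INTER_CUBIC)
b=cv2.resize(s[140:220,230:330],None,fx=4,fy=4,interpolation=cv2.INTER_CUBIC)
c=np.zeros((400,800,3),np.uint8);c[:399,:399]=a[:399,:399];c[:b.shape[0],400:400+b.shape[1]]=b
cv2.imwrite("pics/g5.png",c)
E
```

```text
time_s: 12.45
tool_pos: [0.4992, -0.111, 0.0741]
tool_rot: [-179.6, -0.0, 91.5]
force: [-5.1, 0.4, 3.6]
grip_width: 0.0185
grasp_force: 3.8
[110, 110, 112, 111, 110, 109, 108, 153, 199, 211, 209, 197, 206, 212, 214, 213, 212, 212, 208, 162, 142, 191, 211, 212, 214, 214, 212, 212, 212, 212, 213, 210, 211, 213, 213, 212, 213, 214, 213, 209, 171, 129, 118, 150, 191, 205, 206, 198, 188, 198, 210, 187, 177, 179, 178, 179, 178, 179, 178, 178, 178, 178, 179, 178, 179, 179, 178, 150, 137, 136]
```

View pics/g5.png

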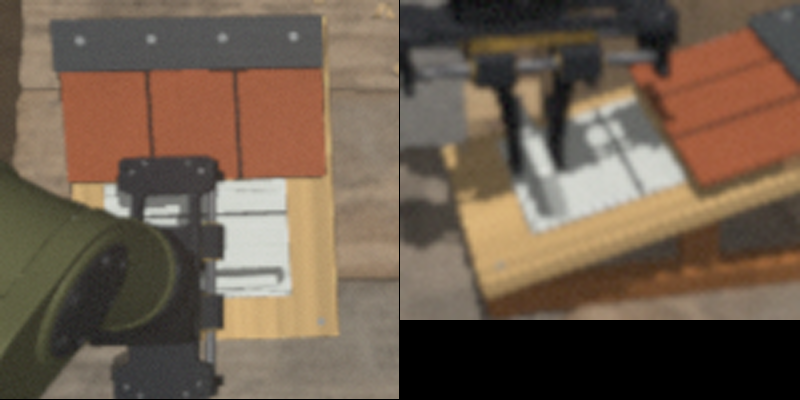

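The flashing has slid about 26 mm and is square, with the line now at row 209.7. About 32 mm remains.

```bash
python3 -m pendant '[{"tx":0,"ty":0.08,"tz":-0.02,"spin":0,"claw":1},{"tx":0,"ty":0.14,"tz":-0.036,"spin":0,"claw":1},{"tx":0,"ty":0.14,"tz":-0.036,"spin":0,"claw":1},{"tx":0,"ty":0.14,"tz":-0.036,"spin":0,"claw":1},{"tx":0,"ty":0.1,"tz":-0.025,"spin":0,"claw":1},{"tx":0,"ty":0,"tz":0,"spin":0,"claw":1}]' 4
python3 - <<'E'
from h import *
t=cams.read_camera("top")[:,:,::-1].copy()
print(prof(t,(228,246),190,260));print([deckxy((237,r),.003)[0].round(4) for r in(196,198,200,226,228,230,240)])
E
```

```text
time_s: 13.3
tool_pos: [0.5297, -0.1103, 0.0819]
tool_rot: [-179.7, -0.0, 91.5]
force: [-4.9, 1.2, 4.2]
grip_width: 0.0185
grasp_force: 3.8
[110, 109, 111, 110, 110, 108, 99, 142, 195, 212, 212, 214, 214, 212, 212, 212, 212, 212, 211, 211, 213, 213, 211, 213, 214, 213, 209, 172, 130, 124, 174, 199, 204, 202, 184, 166, 192, 201, 181, 176, 176, 177, 177, 177, 177, 177, 177, 177, 177, 178, 177, 178, 178, 178, 178, 178, 178, 178, 178, 178, 178, 179, 178, 178, 179, 179, 178, 151, 137, 135]
[np.float64(-0.0022), np.float64(-0.007), np.float64(-0.0118), np.float64(-0.0745), np.float64(-0.0794), np.float64(-0.0843), np.float64(-0.1088)]
```

```bash
for i in 1; do python3 -m pendant '[{"tx":0,"ty":0,"tz":0.04,"spin":0,"claw":1},{"tx":0,"ty":0,"tz":0,"spin":0,"claw":1}]' 4;  python3 -m pendant '[{"tx":0,"ty":0,"tz":0.04,"spin":0,"claw":1},{"tx":0,"ty":0,"tz":0,"spin":0,"claw":1}]' 4; python3 -m pendant '[{"tx":0,"ty":0,"tz":0.02,"spin":0,"claw":1},{"tx":0,"ty":0,"tz":0,"spin":0,"claw":1}]' 4; done
```

```text
time_s: 13.6
tool_pos: [0.5301, -0.1104, 0.08]
tool_rot: [-179.8, -0.0, 91.5]
force: [-5.8, -0.1, 3.3]
grip_width: 0.0182
grasp_force: 4.0
time_s: 13.85
tool_pos: [0.5303, -0.1104, 0.0791]
tool_rot: [-179.8, -0.1, 91.5]
force: [-8.1, 0.7, 12.4]
grip_width: 0.0187
grasp_force: 10.2
time_s: 14.1
tool_pos: [0.5303, -0.1104, 0.079]
tool_rot: [-179.8, -0.1, 91.5]
force: [-11.4, 2.1, 20.3]
grip_width: 0.0182
grasp_force: 12.8
```

```bash
python3 -m pendant '[{"tx":0,"ty":-0.01,"tz":-0.012,"spin":0,"claw":1},{"tx":0,"ty":0,"tz":0,"spin":0,"claw":1},{"tx":0,"ty":0,"tz":0,"spin":0,"claw":1}]' 4
python3 - <<'E'
from h import *
t=cams.read_camera("top")[:,:,::-1].copy()
s=cams.read_camera("side")[:,:,::-1]
print(prof(t,(228,246),190,240))
a=cv2.resize(t[130:280,140:290],None,fx=2.66,fy=2.66,interpolation=cv2.INTER_CUBIC)
b=cv2.resize(s[140:220,240:340],None,fx=4,fy=4,interpolation=cv2.INTER_CUBIC)
c=np.zeros((400,800,3),np.uint8);c[:399,:399]=a[:399,:399];c[:b.shape[0],400:400+b.shape[1]]=b
cv2.imwrite("pics/g6.png",c)
E
```

```text
time_s: 14.48
tool_pos: [0.5302, -0.1104, 0.079]
tool_rot: [-179.8, -0.1, 91.5]
force: [-7.7, 1.2, 14.5]
grip_width: 0.0184
grasp_force: 10.2
[110, 109, 110, 110, 110, 108, 98, 141, 195, 212, 213, 214, 214, 212, 212, 212, 212, 213, 210, 211, 213, 212, 212, 213, 214, 213, 209, 172, 129, 124, 174, 199, 204, 202, 184, 166, 193, 201, 181, 175, 177, 177, 177, 177, 177, 177, 177, 177, 177, 178]
```

View pics/g6.png

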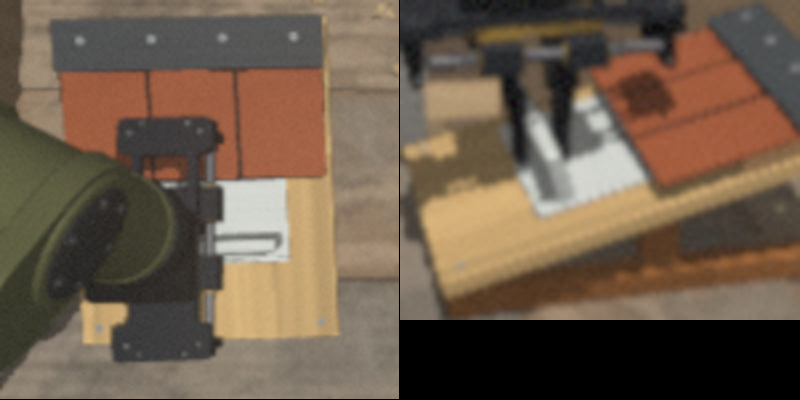

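The flashing is tucked square under the shingle: the line meets the shingle edge and the back edge is at row ~228. The shingle lies flat and the pressing force is about 16–17 N square to the deck. Handing in.

```bash
python3 -c "
from cell import env
print(env.sign_off())"
```

```text
the job is handed in; nothing more can be done
None
```

The job is handed in, with no verdict returned: by my estimate the flashing is tucked about 30 mm under the shingle, flat, square and centred, still gripped and pressed down with about 16 N, and the shingle looked undisturbed.

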